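# Open the torch gas manifold through its interlock

## Task

Set the bench's gas manifold for the torch: swing the yellow isolator lever clockwise until it is fully home against its stop, which differs from unit to unit and has to be felt, and only then turn the black selector knob clockwise all the way to the green dot. Be gentle: do not push the lever's post more than about 20 N against its stop, never force the selector while the brass bolt still blocks it, do not disturb anything else on the bench, and let go of both at the end.

Things in the scene. Friction and masses are not known exactly. Their poses are not given: they have to be found in the camera images.
- manifold: Aluminium gas manifold block fixed to the bench, 120 (x) x 270 (y) mm, with a clear cover plate over its works; cover top 71 mm above the bench. Origin: centre of its underside; x points away from its robot-facing side, y to its left, z up. In this frame the isolator lever's axis stands at (0, +75 mm), the selector's at (0, -75 mm).
- works (a point): Point on the manifold's cover midway between the two axes, 71 mm up; axes as the manifold's. Below it lies the sprung brass interlock bolt, 10 mm thick, along y. Its end sits in a notch of the selector's disc and blocks it; when the isolator comes home the bolt jumps 12 mm to +y and frees the selector. Once the selector is turned, the bolt holds the isolator home.
- isolator_axis (a point): Point on the isolator lever's upright axis, 105 mm above the bench; axes as the manifold's, it does not turn with the lever.
- isolator_grip (a point): Point on the centre line of the lever's upright yellow grip post, 105 mm above the bench. Post 16 mm in diameter, from 84 to 126 mm above the bench, 80 mm from the lever's axis; the flat arm under it spans 76 to 84 mm, and is 22 mm wide. Axes turn with the lever: its -x points from the axis to the post.
- isolator (a joint): Lever angle, rad. 0: arm along the manifold's -x; grows clockwise seen from above (post goes towards +y). Drag about 4.5 N at the post; stays where left. Home is a firm stop at an angle that differs each time, anywhere from 0.75 to 1.7, unmarked: feel it rise sharply. The bolt jumps only in the last 0.05 rad before it. More than about 20 N at the post damages it.
- selector_grip (a point): Point on the selector knob's upright axis, 100 mm above the bench. The black knob is an upright bar 15 mm thick (its x), 62 mm long (its y, white pointer line at the +y end), from 77 to 111 mm above the bench. Axes turn with the knob.
- selector (a joint): Selector angle, rad. 0: bar along the manifold's y, pointer at the red dot; grows clockwise seen from above up to its own stop at 1.25 (pointer at the green dot). Drag 0.12 N m; stays where left. Blocked near 0 (about 0.1 rad of play) until the isolator is home; more than about 1 N m against the bolt damages it.
- torch_a: Bystander: first hand torch, white body 105 x 34 mm, 38 mm high, steel nozzle along +x. Origin at the centre of its underside (tools: middle of their length).
- torch_b: Bystander: second hand torch, the same. Origin at the centre of its underside (tools: middle of their length).
- crucible: Bystander: white ceramic bowl, 100 mm across, 45 mm high, standing on a pale firebrick. Origin at the centre of its underside (tools: middle of their length).
- gas_can: Bystander: upright gas can, 66 mm across, 190 mm high. Origin at the centre of its underside (tools: middle of their length).
- parts_jar: Bystander: small glass jar with steel cap, 42 mm across, 45 mm high, standing just behind the manifold. Origin at the centre of its underside (tools: middle of their length).
- brush: Bystander: small brush, 150 mm long, lying in front of the manifold. Origin at the centre of its underside (tools: middle of their length).
- screwdriver: Bystander: screwdriver with red handle, 150 mm long, lying to the left of the manifold. Origin at the centre of its underside (tools: middle of their length).

How it is judged:
By the outcome, as a careful person would: the job done as asked, in the order asked, and still so for the second after the job is handed in, with the robot touching nothing.
It also fails if it takes over 72 s, if anything falls off the work surface, if the arm or the gripper's body presses on something with over 40 N, if the wrist force passes 120 N, or if a joint passes its speed limit or range.

## Robot

A 6-joint arm with a two-finger parallel gripper is mounted at the origin on the work surface. World frame = base frame: x ahead of the robot, y to its left, z up, the work surface at z = 0. Lengths are in m, angles in degrees, forces in N, time in s.
With the tool pointing down it reaches from about 0.375 to 0.9 m from the base axis. Payload 3.1 kg.
Tool frame: the origin (TCP) lies at the very end of the fingers, on their centre line; the grasp point (between the pads) lies 19 mm behind it; z points along the fingers, y is the direction in which the jaws open and shut (so a half turn about z gives the same grasp; the last joint's range is limited). The gripper opens to 87 mm and grips with 3 to 60 N. Pads are 19 mm wide; open, the fingers measure 117 mm over their backs; the gripper's body (75 mm by 190 mm) begins 51 mm behind the grasp point.
Start: joints at [59.33, 30.224, 82.088, -0, 67.689, -10.227], TCP at [0.218, 0.586, 0.223] pointing down, gripper open.
Joint ranges: [-176.69, 176.69], [-43.24, 126.21], [12.49, 139.97], [-82, 262], [0, 151.66], [-163.58, 163.58]. Speed limits (degrees/s): [159.86, 159.86, 180, 180, 180, 180].

## Interface

Orientations are given as a 3x3 rotation matrix whose columns are the frame's x, y, z axes.
In Python, from rig import bot gives the robot as it stands. The module is installed in compiled form; this text tells all that it offers.
- The arm moves only by the tool play_rows, never from a script. Its argument "targets" is a list of rows, each a list of 7 numbers: the closure, from 0 (fully open) to 1 (shut), then the shift along the world's x, y, z in m, then the turn, a rotation vector about the world's x, y, z in rad. A call has 1 to 12 rows; each row shifts and turns the commanded pose from where the row before left it; what a row does not reach is not made up. A row lasts 1/8 s, in which the tool goes at most 62.5 mm and 10.7 degrees, less where a joint would pass 70% of its speed; a pose out of reach is approached as far as the arm can. A call with a gripper value outside its range is refused whole. The fingers move at their own pace and stop on an object; the grip force is fixed at half the most. Time passes only in rows, so rows that do not move let the fingers close. It gives the time, the measured TCP pose, the force and the opening at its end, in the units of the state.
- bot.read_state(): the state, without advancing time (a new reading comes with each control period).
- bot.capture(name): name is "side" or "top"; returns the picture (480x640x3 uint8, blue, green, red); there is no depth.
- bot.get_calibration(name): a dict with "fx", "fy", "cx", "cy" (pixels), "k1" (the pictures are not rectified: a ray, as slopes to the right and down, at radius r is drawn at 1 + k1 r^2 times it, then the intrinsics apply), "R" (3x3) and "t" (3): a world point X has camera coordinates R X + t. Camera axes: x right, y down, z forward; pixel columns grow to the right and rows downward; lengths in m; the calibration is good to about 2 mm. A picture is of the moment at which its call begins. get_calibration takes no time and is no camera call.
- bot.hand_in(): hands the job in, once; it reports no verdict.
The state is a dict: "time_s": time; "joint_positions": joint angles; "qvel": joint speeds; "tau": joint torques, N m; "position": TCP position; "tcp_rot": TCP orientation; "force": force on the tool from outside, world axes, zero at the start; "moment": the same for the moment, N m; "opening": opening from 0.0 (shut) to 1.0 (fully open).
Only numpy, scipy, OpenCV 4.12 (cv2) and the standard library are available. Lean on these libraries where they do the work, as an engineer would, in place of code of your own. Each camera call takes 0.05 s, during which the arm holds its last target. There are 200 camera calls.

## Working session

There is one attempt and no reset: what is moved stays moved. The work goes in short steps, Python scripts to look and compute and a tool call to move; the robot and the scene stay as the last step left them, time stands still between calls to the robot, and variables do not carry over. Pictures are saved under pics/ and viewed, about 8 in all and at most 12, crops included, and the job is handed in when it is done.

Besides the shell and the picture viewer there is one more tool, called as name(argument=value, ...), one argument or row to a line, values as JSON. play_rows: Moves the arm, as the interface text tells. Its arguments: {"type":"object","properties":{"targets":{"type":"array","items":{"type":"array","items":{"type":"number"}}}},"required":["targets"]}

```bash
mkdir -p pics; python3 - <<'E'
from rig import bot
import cv2,numpy as np
for n in("top","side"):
    cv2.imwrite(f"pics/{n}0.png",bot.capture(n)); c=bot.get_calibration(n)
    R=np.array(c["R"]);print(n,{k:c[k] for k in("fx","fy","cx","cy","k1")},(-R.T@np.array(c["t"])).round(3),R.round(3).tolist())
s=bot.read_state();print(s["time_s"],s["position"],s["tcp_rot"],s["force"],s["opening"])
E
```

```text
top {'fx': 623.7194678687583, 'fy': 623.7194678687583, 'cx': 322.9560791735235, 'cy': 234.14741296870793, 'k1': -0.05797639377944903} [ 0.226 -0.042  1.558] [[0.007, -1.0, -0.002], [-0.976, -0.007, -0.218], [0.218, 0.004, -0.976]]
side {'fx': 491.06008885558947, 'fy': 491.06008885558947, 'cx': 312.0641701509943, 'cy': 237.82027501712233, 'k1': -0.0963372375255496} [ 0.162 -0.903  1.238] [[0.922, -0.387, 0.02], [-0.284, -0.711, -0.643], [0.263, 0.587, -0.765]]
0.1 [0.21792239 0.58507305 0.22166513] [[-9.37020586e-01  3.49272652e-01 -1.01734583e-03]
 [ 3.49273948e-01  9.37019117e-01 -1.69818903e-03]
 [ 3.60141504e-04 -1.94657047e-03 -9.99998041e-01]] [ 0.37453175  0.06804067 -0.46294231] 1.0003925507619238
```

View pics/top0.png

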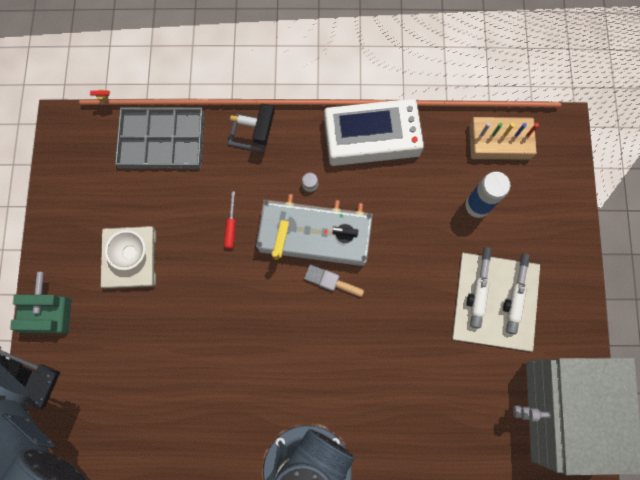

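View pics/side0.png

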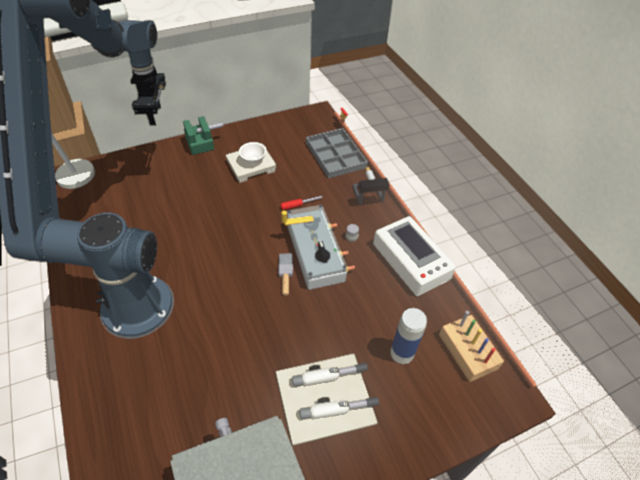

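The top view shows the manifold centred near (315,233), the yellow lever at (280,238) with its post at the lower end (278,254), and the knob at (345,233). The brush is in front at (335,280). In the side view the manifold is near (315,245). I'll enlarge both.

```bash
cat > h.py <<'E'
import cv2,numpy as np
from rig import bot
def ray(n,px):
    c=bot.get_calibration(n);R=np.array(c["R"]);t=np.array(c["t"])
    K=np.array([[c["fx"],0,c["cx"]],[0,c["fy"],c["cy"]],[0,0,1]])
    u=cv2.undistortPoints(np.array([[px]],float),K,np.array([c["k1"],0,0,0]))[0,0]
    return -R.T@t,R.T@np.array([u[0],u[1],1])
def plane(n,px,z):
    o,d=ray(n,px);return o+d*(z-o[2])/d[2]
def tri(a,b):
    (o,d),(p,e)=ray("top",a),ray("side",b)
    s=np.linalg.lstsq(np.c_[d,-e],p-o,rcond=None)[0];A=o+s[0]*d;B=p+s[1]*e
    return (A+B)/2,np.linalg.norm(A-B)
def proj(n,X):
    c=bot.get_calibration(n);R=np.array(c["R"]);K=np.array([[c["fx"],0,c["cx"]],[0,c["fy"],c["cy"]],[0,0,1]])
    return cv2.projectPoints(np.array(X,float).reshape(-1,3),cv2.Rodrigues(R)[0],np.array(c["t"],float),K,np.array([c["k1"],0,0,0.]))[0][:,0]
E
python3 - <<'E'
import cv2,numpy as np
a=cv2.imread("pics/top0.png")[185:300,250:380];b=cv2.imread("pics/side0.png")[190:300,270:370]
f=lambda i,s:cv2.resize(i,None,fx=s,fy=s,interpolation=cv2.INTER_CUBIC)
a=f(a,4);b=f(b,4)[:]
b=cv2.resize(b,(280,308)) if 0 else b
h=max(a.shape[0],b.shape[0])
p=lambda i:cv2.copyMakeBorder(i,0,h-i.shape[0],0,0,cv2.BORDER_CONSTANT)
o=np.hstack([p(a),p(b)]);o=cv2.resize(o,None,fx=800/o.shape[1],fy=800/o.shape[1]);print(o.shape,800/920*4)
cv2.imwrite("pics/z0.png",o)
for n in("top","side"):
    i=cv2.imread(f"pics/{n}0.png");hsv=cv2.cvtColor(i,cv2.COLOR_BGR2HSV)
    m=cv2.inRange(hsv,(18,130,120),(35,255,255));x0,y0,x1,y1=(250,185,380,300) if n=="top" else(270,190,370,300)
    mm=np.zeros_like(m);mm[y0:y1,x0:x1]=m[y0:y1,x0:x1]
    for c in cv2.findContours(mm,0,2)[0]:
        if cv2.contourArea(c)>15:print(n,"yellow",cv2.minAreaRect(c),cv2.contourArea(c))
    m=cv2.inRange(hsv,(0,0,0),(179,255,45));mm[:]=0;mm[y0:y1,x0:x1]=m[y0:y1,x0:x1]
    for c in cv2.findContours(mm,0,2)[0]:
        if cv2.contourArea(c)>30:print(n,"dark",cv2.minAreaRect(c),cv2.contourArea(c))
E
```

```text
(400, 800, 3) 3.4782608695652173
top yellow ((279.770751953125, 238.736572265625), (9.63833999633789, 37.71524429321289), 12.094757080078125) 269.5
top dark ((344.0, 235.5), (7.0, 22.0), 90.0) 90.5
side yellow ((296.5, 217.0), (14.0, 31.0), 90.0) 160.0
side dark ((319.73394775390625, 254.72018432617188), (16.051666259765625, 6.976040363311768), 61.69924545288086) 43.0
```

View pics/z0.png

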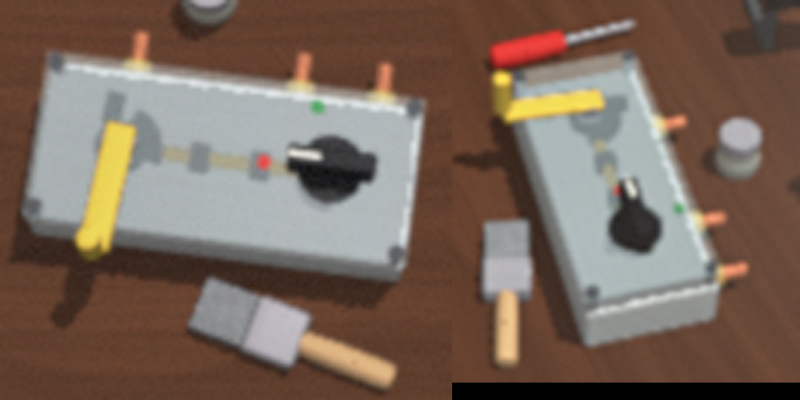

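The enlargement shows the lever's post at top crop (90,240), about px (276,254), the cover corners clearly, and the knob bar with its pointer towards the red dot. Next I'll triangulate.

```bash
python3 - <<'E'
from h import *
k=3.4783
T=lambda u,v:(250+(u+.5)/k-.5,185+(v+.5)/k-.5); S=lambda u,v:(270+(u-452+.5)/k-.5,190+(v+.5)/k-.5)
C={"TL":((50,53),None),"TR":((424,100),(718,288)),"BR":((404,260),(586,308)),"TL2":((50,53),(637,54)),"BL":((27,213),(512,75))}
for n,(a,b) in C.items():
    print(n,plane("top",T(*a),.071).round(4), b and plane("side",S(*b),.071).round(4), b and [np.round(x,4) for x in tri(T(*a),S(*b))])
print("posttop",tri(T(88,236),S(502,77)), plane("top",T(88,236),.126),plane("side",S(502,77),.126))
print("knobtop",tri(T(332,162),S(632,205)), plane("top",T(332,162),.111),plane("side",S(632,205),.111))
P=np.array([plane("top",T(*C[n][0]),.071)[:2] for n in("TL","TR","BR","BL")])
Q=np.array([plane("side",S(*C[n][1]),.071)[:2] for n in("TL2","TR","BR","BL")])
L=np.array([[.06,.135],[.06,-.135],[-.06,-.135],[-.06,.135]])
for A in(P,Q,(P+Q)/2):
    M=A.mean(0);H=L.T@(A-M);th=np.arctan2(H[0,1]-H[1,0],H[0,0]+H[1,1])
    R=np.array([[np.cos(th),-np.sin(th)],[np.sin(th),np.cos(th)]])
    print("c",M.round(4),"yaw",np.degrees(th).round(2),"res",(A-M-L@R.T).round(4).tolist(),"iso",(M+R@[0,.075]).round(4),"sel",(M+R@[0,-.075]).round(4))
E
```

```text
TL [0.6444 0.1105 0.071 ] None None
TR [ 0.6117 -0.1553  0.071 ] [ 0.6047 -0.1677  0.071 ] [array([ 0.614 , -0.1562,  0.0527]), np.float64(0.0046)]
BR [ 0.4966 -0.1402  0.071 ] [ 0.4934 -0.1451  0.071 ] [array([ 0.4966, -0.1405,  0.0639]), np.float64(0.0024)]
TL2 [0.6444 0.1105 0.071 ] [0.6504 0.1083 0.071 ] [array([0.6483, 0.1103, 0.0684]), np.float64(0.0061)]
BL [0.5281 0.1234 0.071 ] [0.5309 0.1265 0.071 ] [array([0.5284, 0.1227, 0.0753]), np.float64(0.0023)]
posttop (array([0.50184825, 0.07518449, 0.13031082]), np.float64(0.002419238548222475)) [0.50145811 0.07569179 0.126     ] [0.50442049 0.07901072 0.126     ]
knobtop (array([ 0.55726612, -0.0888667 ,  0.11344194]), np.float64(0.0015231182941497817)) [ 0.55705332 -0.08882043  0.111     ] [ 0.55891929 -0.08709343  0.111     ]
c [ 0.5702 -0.0154] yaw -6.92 res [[-0.0016, -0.0009], [-0.0018, 0.0014], [0.0022, 0.002], [0.0012, -0.0025]] iso [0.5792 0.0591] sel [ 0.5612 -0.0899]
c [ 0.5699 -0.0195] yaw -8.88 res [[0.0005, 0.0036], [-0.0036, -0.0056], [0.0036, -0.0014], [-0.0005, 0.0034]] iso [0.5814 0.0546] sel [ 0.5583 -0.0936]
c [ 0.57   -0.0175] yaw -7.91 res [[-0.0006, 0.0014], [-0.0027, -0.0021], [0.003, 0.0003], [0.0004, 0.0004]] iso [0.5803 0.0568] sel [ 0.5597 -0.0917]
```

The measurements agree: isolator axis at about (0.579, 0.059), post at (0.502, 0.076) with radius 79 mm, lever angle about 0.1 rad, knob at (0.559, -0.089), and manifold yaw about -7°. I'll hook the post between half-closed fingers and push it round.

play_rows(
  targets=[
    [0.6,0.0237,-0.0424,0,0,0,0.012],
    [0.6,0.0237,-0.0424,0,0,0,0.012],
    [0.6,0.0237,-0.0424,0,0,0,0.012],
    [0.6,0.0237,-0.0424,0,0,0,0.012],
    [0.6,0.0237,-0.0424,0,0,0,0.012],
    [0.6,0.0237,-0.0424,0,0,0,0.012],
    [0.6,0.0237,-0.0424,0,0,0,0.012],
    [0.6,0.0237,-0.0424,0,0,0,0.012],
    [0.6,0.0237,-0.0424,0,0,0,0.012],
    [0.6,0.0237,-0.0424,0,0,0,0.012],
    [0.6,0.0237,-0.0424,0,0,0,0.012],
    [0.6,0.0237,-0.0424,0,0,0,0.012],
  ],
)

```text
time_s: 1.6
position: [0.503, 0.0753, 0.2223]
tcp_rot: [[-0.977, 0.211, -0.001], [0.211, 0.977, 0.0], [0.001, 0.0, -1.0]]
force: [0.6, 0.3, -0.2]
opening: 0.401
```

play_rows(
  targets=[
    [0.6,0,0,-0.03,0,0,0],
    [0.6,0,0,-0.03,0,0,0],
    [0.6,0,0,0,0,0,0],
    [0.6,0,0,0,0,0,0],
  ],
)

```text
time_s: 2.1
position: [0.5031, 0.0769, 0.1631]
tcp_rot: [[-0.977, 0.211, 0.001], [0.211, 0.977, -0.0], [-0.001, 0.0, -1.0]]
force: [0.5, 0.3, 0.2]
opening: 0.4
```

```bash
python3 - <<'E'
from h import *
s=bot.read_state();print(s["time_s"],s["position"].round(4),s["tcp_rot"].round(3).tolist(),s["force"].round(2),s["opening"])
o=[]
for n in("top","side"):
    i=bot.capture(n);u,v=proj(n,[.502,.076,.12])[0].astype(int);o.append(cv2.resize(i[v-50:v+50,u-50:u+50],(400,400),interpolation=cv2.INTER_CUBIC));print(u,v)
cv2.imwrite("pics/z1.png",np.hstack(o))
E
```

```text
2.1 [0.5031 0.0769 0.1631] [[-0.977, 0.211, 0.001], [0.211, 0.977, -0.0], [-0.001, 0.0, -1.0]] [0.49 0.34 0.21] 0.40024662122246313
275 252
283 213
```

View pics/z1.png

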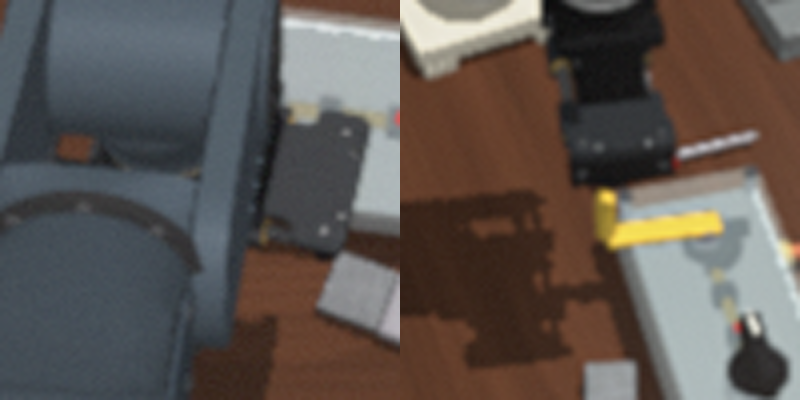

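The side view shows the fingers just above and astride the post (crop (605,195)). I'll descend in two checks.

play_rows(
  targets=[
    [0.6,0,0,-0.015,0,0,0],
    [0.6,0,0,-0.015,0,0,0],
    [0.6,0,0,-0.012,0,0,0],
    [0.6,0,0,0,0,0,0],
  ],
)

```text
time_s: 2.7
position: [0.5016, 0.0769, 0.1191]
tcp_rot: [[-0.977, 0.211, -0.003], [0.211, 0.977, 0.0], [0.003, -0.001, -1.0]]
force: [0.1, -0.8, -0.3]
opening: 0.399
```

play_rows(
  targets=[
    [0.6,0,0,-0.01,0,0,0],
    [0.6,0,0,-0.01,0,0,0],
    [0.6,0,0,-0.009,0,0,0],
    [0.6,0,0,0,0,0,0],
  ],
)

```text
time_s: 3.2
position: [0.502, 0.0769, 0.0907]
tcp_rot: [[-0.977, 0.211, -0.002], [0.211, 0.977, 0.0], [0.002, -0.0, -1.0]]
force: [0.1, -0.2, -0.3]
opening: 0.396
```

```bash
python3 - <<'E'
import numpy as np
C=np.array([.579,.059]);r=np.array([.504,.0862])-C
def R(a):return np.array([[np.cos(a),np.sin(a)],[-np.sin(a),np.cos(a)]])
p=r
for k in range(1,33):
    q=R(.05*k)@r;print(k,(q-p).round(4).tolist(),(C+q).round(4).tolist());p=q
E
```

```text
1 [0.0015, 0.0037] [0.5055, 0.0899]
2 [0.0016, 0.0036] [0.5071, 0.0936]
3 [0.0018, 0.0036] [0.5089, 0.0971]
4 [0.002, 0.0035] [0.5109, 0.1006]
5 [0.0022, 0.0034] [0.5131, 0.1039]
6 [0.0023, 0.0032] [0.5154, 0.1071]
7 [0.0025, 0.0031] [0.5179, 0.1103]
8 [0.0026, 0.003] [0.5205, 0.1133]
9 [0.0028, 0.0029] [0.5233, 0.1161]
10 [0.0029, 0.0027] [0.5262, 0.1188]
11 [0.0031, 0.0026] [0.5293, 0.1214]
12 [0.0032, 0.0024] [0.5325, 0.1238]
13 [0.0033, 0.0022] [0.5358, 0.126]
14 [0.0034, 0.0021] [0.5392, 0.1281]
15 [0.0035, 0.0019] [0.5427, 0.13]
16 [0.0036, 0.0017] [0.5463, 0.1318]
17 [0.0037, 0.0015] [0.5499, 0.1333]
18 [0.0037, 0.0014] [0.5537, 0.1347]
19 [0.0038, 0.0012] [0.5575, 0.1358]
20 [0.0039, 0.001] [0.5614, 0.1368]
21 [0.0039, 0.0008] [0.5653, 0.1376]
22 [0.0039, 0.0006] [0.5692, 0.1382]
23 [0.004, 0.0004] [0.5732, 0.1386]
24 [0.004, 0.0002] [0.5772, 0.1388]
25 [0.004, -0.0] [0.5812, 0.1388]
26 [0.004, -0.0002] [0.5851, 0.1385]
27 [0.004, -0.0004] [0.5891, 0.1381]
28 [0.0039, -0.0006] [0.5931, 0.1375]
29 [0.0039, -0.0008] [0.597, 0.1367]
30 [0.0039, -0.001] [0.6008, 0.1357]
31 [0.0038, -0.0012] [0.6046, 0.1345]
32 [0.0037, -0.0014] [0.6084, 0.1332]
```

play_rows(
  targets=[
    [0.6,0.001,0.0035,0,0,0,0],
    [0.6,0.0005,0.003,0,0,0,0],
    [0.6,0.0005,0.003,0,0,0,0],
    [0.6,0,0,0,0,0,0],
  ],
)

```text
time_s: 3.7
position: [0.5048, 0.0866, 0.0918]
tcp_rot: [[-0.978, 0.211, 0.001], [0.211, 0.978, -0.0], [-0.001, 0.0, -1.0]]
force: [0.5, -0.3, 0.3]
opening: 0.399
```

play_rows(
  targets=[
    [0.6,0.0015,0.0037,0,0,0,-0.05],
    [0.6,0.0016,0.0036,0,0,0,-0.05],
    [0.6,0.0018,0.0036,0,0,0,-0.05],
    [0.6,0.002,0.0035,0,0,0,-0.05],
    [0.6,0.0022,0.0034,0,0,0,-0.05],
    [0.6,0.0023,0.0032,0,0,0,-0.05],
    [0.6,0.0025,0.0031,0,0,0,-0.05],
    [0.6,0.0026,0.003,0,0,0,-0.05],
    [0.6,0.0028,0.0029,0,0,0,-0.05],
    [0.6,0.0029,0.0027,0,0,0,-0.05],
    [0.6,0,0,0,0,0,0],
  ],
)

```text
time_s: 5.08
position: [0.5249, 0.1185, 0.0914]
tcp_rot: [[-0.757, 0.653, -0.004], [0.653, 0.757, -0.001], [0.003, -0.004, -1.0]]
force: [-3.8, -2.4, 3.1]
opening: 0.405
```

```bash
python3 - <<'E'
from h import *
s=bot.read_state();print(s["position"].round(4),s["force"].round(2),s["moment"].round(2))
o=[]
for n in("top","side"):
    i=bot.capture(n);u,v=proj(n,[.54,.06,.09])[0].astype(int);o.append(cv2.resize(i[v-50:v+50,u-50:u+50],(400,400),interpolation=cv2.INTER_CUBIC));print(u,v)
cv2.imwrite("pics/z2.png",np.hstack(o))
E
```

```text
[0.5249 0.1185 0.0914] [-3.84 -2.38  3.11] [-0.46  0.68  0.01]
282 239
297 220
```

View pics/z2.png

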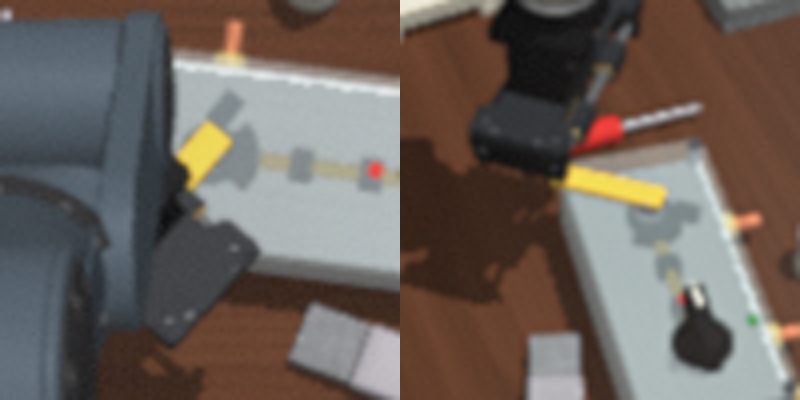

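The lever is following: the push is 4.5 N tangential, as expected, and the lever stands at about 0.6 rad. I'll move closer, then feel in small steps.

play_rows(
  targets=[
    [0.6,0.0031,0.0026,0.002,0,0,-0.05],
    [0.6,0.0032,0.0024,0,0,0,-0.05],
    [0.6,0,0,0,0,0,0],
  ],
)

```text
time_s: 5.55
position: [0.5312, 0.1241, 0.0927]
tcp_rot: [[-0.688, 0.726, -0.004], [0.726, 0.688, 0.0], [0.003, -0.003, -1.0]]
force: [-3.9, -0.8, -1.4]
opening: 0.4
```

play_rows(
  targets=[
    [0.6,0.0016,0.0011,0,0,0,-0.025],
    [0.6,0,0,0,0,0,0],
  ],
)

```text
time_s: 5.8
position: [0.5327, 0.1252, 0.0927]
tcp_rot: [[-0.67, 0.743, -0.004], [0.743, 0.67, 0.0], [0.003, -0.003, -1.0]]
force: [-5.5, -2.1, -1.8]
opening: 0.4
```

play_rows(
  targets=[
    [0.6,0.0017,0.0011,0,0,0,-0.025],
    [0.6,0,0,0,0,0,0],
  ],
)

```text
time_s: 6.05
position: [0.5343, 0.1264, 0.0927]
tcp_rot: [[-0.651, 0.759, -0.005], [0.759, 0.651, 0.0], [0.003, -0.003, -1.0]]
force: [-5.3, -1.4, -1.8]
opening: 0.401
```

The lag under drag is about 2 mm at 5 N, so the stiffness is roughly 2.5 N/mm and 2.4 mm steps are safe.

play_rows(
  targets=[
    [0.6,0.0021,0.0013,0,0,0,-0.03],
    [0.6,0,0,0,0,0,0],
  ],
)

```text
time_s: 6.3
position: [0.5364, 0.1277, 0.0927]
tcp_rot: [[-0.628, 0.778, -0.005], [0.778, 0.628, 0.0], [0.003, -0.003, -1.0]]
force: [-5.0, -0.3, -0.4]
opening: 0.402
```

play_rows(
  targets=[
    [0.6,0.0021,0.0012,0,0,0,-0.03],
    [0.6,0,0,0,0,0,0],
  ],
)

```text
time_s: 6.55
position: [0.5384, 0.129, 0.0927]
tcp_rot: [[-0.604, 0.797, -0.005], [0.797, 0.604, 0.0], [0.003, -0.004, -1.0]]
force: [-5.0, -1.4, -0.8]
opening: 0.402
```

play_rows(
  targets=[
    [0.6,0.0021,0.0011,0,0,0,-0.03],
    [0.6,0,0,0,0,0,0],
  ],
)

```text
time_s: 6.8
position: [0.5404, 0.1302, 0.0927]
tcp_rot: [[-0.58, 0.815, -0.005], [0.815, 0.58, 0.001], [0.003, -0.004, -1.0]]
force: [-5.1, -0.6, -1.0]
opening: 0.4
```

play_rows(
  targets=[
    [0.6,0.0022,0.001,0,0,0,-0.03],
    [0.6,0,0,0,0,0,0],
  ],
)

```text
time_s: 7.05
position: [0.5425, 0.1313, 0.0927]
tcp_rot: [[-0.555, 0.832, -0.005], [0.832, 0.555, 0.001], [0.003, -0.004, -1.0]]
force: [-5.8, -1.2, -0.6]
opening: 0.403
```

play_rows(
  targets=[
    [0.6,0.0022,0.001,0,0,0,-0.03],
    [0.6,0,0,0,0,0,0],
  ],
)

```text
time_s: 7.3
position: [0.5446, 0.1324, 0.0927]
tcp_rot: [[-0.53, 0.848, -0.005], [0.848, 0.53, 0.001], [0.004, -0.004, -1.0]]
force: [-4.0, 0.6, -0.8]
opening: 0.398
```

play_rows(
  targets=[
    [0.6,0.0023,0.0009,0,0,0,-0.03],
    [0.6,0,0,0,0,0,0],
  ],
)

```text
time_s: 7.55
position: [0.5469, 0.1334, 0.0927]
tcp_rot: [[-0.504, 0.864, -0.005], [0.864, 0.504, 0.001], [0.004, -0.004, -1.0]]
force: [-5.2, -0.4, -0.6]
opening: 0.397
```

play_rows(
  targets=[
    [0.6,0.0022,0.0008,0,0,0,-0.03],
    [0.6,0,0,0,0,0,0],
  ],
)

```text
time_s: 7.8
position: [0.5491, 0.1342, 0.0927]
tcp_rot: [[-0.478, 0.878, -0.005], [0.878, 0.478, 0.001], [0.004, -0.004, -1.0]]
force: [-5.6, 0.6, -0.2]
opening: 0.403
```

play_rows(
  targets=[
    [0.6,0.0023,0.0008,0,0,0,-0.03],
    [0.6,0,0,0,0,0,0],
  ],
)

```text
time_s: 8.05
position: [0.5515, 0.1351, 0.0927]
tcp_rot: [[-0.451, 0.892, -0.005], [0.892, 0.451, 0.001], [0.003, -0.004, -1.0]]
force: [-5.7, 1.5, 0.2]
opening: 0.403
```

play_rows(
  targets=[
    [0.6,0.0023,0.0006,0,0,0,-0.03],
    [0.6,0,0,0,0,0,0],
  ],
)

```text
time_s: 8.3
position: [0.5537, 0.1358, 0.0927]
tcp_rot: [[-0.424, 0.906, -0.005], [0.906, 0.424, 0.001], [0.003, -0.004, -1.0]]
force: [-5.8, 2.0, -0.6]
opening: 0.397
```

play_rows(
  targets=[
    [0.6,0.0023,0.0005,0,0,0,-0.03],
    [0.6,0,0,0,0,0,0],
  ],
)

```text
time_s: 8.55
position: [0.556, 0.1364, 0.0927]
tcp_rot: [[-0.397, 0.918, -0.005], [0.918, 0.397, 0.001], [0.003, -0.004, -1.0]]
force: [-4.9, 1.1, -0.7]
opening: 0.404
```

play_rows(
  targets=[
    [0.6,0.0023,0.0005,0,0,0,-0.03],
    [0.6,0,0,0,0,0,0],
  ],
)

```text
time_s: 8.8
position: [0.5583, 0.1369, 0.0927]
tcp_rot: [[-0.369, 0.929, -0.005], [0.929, 0.369, 0.002], [0.003, -0.004, -1.0]]
force: [-5.2, 1.8, -0.4]
opening: 0.395
```

play_rows(
  targets=[
    [0.6,0.0023,0.0004,0,0,0,-0.03],
    [0.6,0,0,0,0,0,0],
  ],
)

```text
time_s: 9.05
position: [0.5606, 0.1374, 0.0927]
tcp_rot: [[-0.341, 0.94, -0.005], [0.94, 0.341, 0.002], [0.003, -0.004, -1.0]]
force: [-5.9, 1.6, 0.1]
opening: 0.4
```

play_rows(
  targets=[
    [0.6,0.0024,0.0003,0,0,0,-0.03],
    [0.6,0,0,0,0,0,0],
  ],
)

```text
time_s: 9.3
position: [0.5631, 0.1378, 0.0927]
tcp_rot: [[-0.313, 0.95, -0.005], [0.95, 0.313, 0.002], [0.003, -0.004, -1.0]]
force: [-6.0, 2.0, -0.2]
opening: 0.4
```

play_rows(
  targets=[
    [0.6,0.0024,0.0002,0,0,0,-0.03],
    [0.6,0,0,0,0,0,0],
  ],
)

```text
time_s: 9.55
position: [0.5655, 0.138, 0.0927]
tcp_rot: [[-0.284, 0.959, -0.005], [0.959, 0.284, 0.002], [0.003, -0.004, -1.0]]
force: [-5.8, 1.9, -0.1]
opening: 0.4
```

play_rows(
  targets=[
    [0.6,0.0024,0.0001,0,0,0,-0.03],
    [0.6,0,0,0,0,0,0],
  ],
)

```text
time_s: 9.8
position: [0.5679, 0.1382, 0.0927]
tcp_rot: [[-0.255, 0.967, -0.005], [0.967, 0.255, 0.002], [0.003, -0.004, -1.0]]
force: [-5.5, 2.5, -0.3]
opening: 0.402
```

play_rows(
  targets=[
    [0.6,0.0024,0.0001,0,0,0,-0.03],
    [0.6,0,0,0,0,0,0],
  ],
)

```text
time_s: 10.05
position: [0.5704, 0.1384, 0.0927]
tcp_rot: [[-0.226, 0.974, -0.005], [0.974, 0.226, 0.002], [0.003, -0.004, -1.0]]
force: [-5.8, 2.6, -0.1]
opening: 0.398
```

play_rows(
  targets=[
    [0.6,0.0024,-0.0001,0,0,0,-0.03],
    [0.6,0,0,0,0,0,0],
  ],
)

```text
time_s: 10.3
position: [0.5729, 0.1382, 0.0928]
tcp_rot: [[-0.197, 0.98, -0.004], [0.98, 0.197, 0.002], [0.003, -0.004, -1.0]]
force: [-4.4, 2.6, -0.2]
opening: 0.399
```

play_rows(
  targets=[
    [0.6,0.0024,-0.0002,0,0,0,-0.03],
    [0.6,0,0,0,0,0,0],
  ],
)

```text
time_s: 10.55
position: [0.5754, 0.1381, 0.0928]
tcp_rot: [[-0.167, 0.986, -0.004], [0.986, 0.167, 0.002], [0.003, -0.004, -1.0]]
force: [-4.7, 2.9, -0.1]
opening: 0.403
```

play_rows(
  targets=[
    [0.6,0.0024,-0.0002,0,0,0,-0.03],
    [0.6,0,0,0,0,0,0],
  ],
)

```text
time_s: 10.8
position: [0.5778, 0.138, 0.0928]
tcp_rot: [[-0.137, 0.99, -0.004], [0.99, 0.137, 0.002], [0.003, -0.004, -1.0]]
force: [-6.0, 2.2, 0.3]
opening: 0.402
```

play_rows(
  targets=[
    [0.6,0.0024,-0.0003,0,0,0,-0.03],
    [0.6,0,0,0,0,0,0],
  ],
)

```text
time_s: 11.05
position: [0.5804, 0.1377, 0.0928]
tcp_rot: [[-0.108, 0.994, -0.004], [0.994, 0.108, 0.002], [0.003, -0.004, -1.0]]
force: [-5.2, 2.8, -1.6]
opening: 0.401
```

play_rows(
  targets=[
    [0.6,0.0024,-0.0004,0,0,0,-0.03],
    [0.6,0,0,0,0,0,0],
  ],
)

```text
time_s: 11.3
position: [0.583, 0.1373, 0.0928]
tcp_rot: [[-0.078, 0.997, -0.004], [0.997, 0.078, 0.002], [0.003, -0.003, -1.0]]
force: [-5.3, 2.4, -0.8]
opening: 0.4
```

play_rows(
  targets=[
    [0.6,0.0024,-0.0004,0,0,0,-0.03],
    [0.6,0,0,0,0,0,0],
  ],
)

```text
time_s: 11.55
position: [0.5857, 0.1369, 0.0929]
tcp_rot: [[-0.048, 0.999, -0.003], [0.999, 0.048, 0.002], [0.003, -0.003, -1.0]]
force: [-4.2, 2.5, -1.6]
opening: 0.398
```

play_rows(
  targets=[
    [0.6,0.0024,-0.0005,0,0,0,-0.03],
    [0.6,0,0,0,0,0,0],
  ],
)

```text
time_s: 11.8
position: [0.5892, 0.136, 0.0932]
tcp_rot: [[-0.019, 1.0, -0.0], [1.0, 0.019, 0.001], [0.001, -0.0, -1.0]]
force: [-1.2, 1.2, -0.6]
opening: 0.398
```

The resistance dropped, so the bolt may have jumped. I'll continue in smaller steps to feel the stop.

play_rows(
  targets=[
    [0.6,0.0012,-0.0003,0,0,0,-0.015],
    [0.6,0,0,0,0,0,0],
  ],
)

```text
time_s: 12.05
position: [0.5922, 0.1345, 0.0939]
tcp_rot: [[-0.003, 1.0, 0.003], [1.0, 0.003, -0.0], [-0.0, 0.003, -1.0]]
force: [-0.2, -0.1, -0.5]
opening: 0.403
```

```bash
python3 - <<'E'
from h import *
s=bot.read_state();print(s["position"].round(4),s["force"].round(2))
o=[]
for n in("top","side"):
    i=bot.capture(n);u,v=proj(n,[.57,.06,.09])[0].astype(int);o.append(cv2.resize(i[v-50:v+50,u-50:u+50],(400,400),interpolation=cv2.INTER_CUBIC));print(u,v)
cv2.imwrite("pics/z3.png",np.hstack(o))
E
```

```text
[0.5922 0.1345 0.0939] [-0.18 -0.1  -0.53]
283 227
305 218
```

View pics/z3.png

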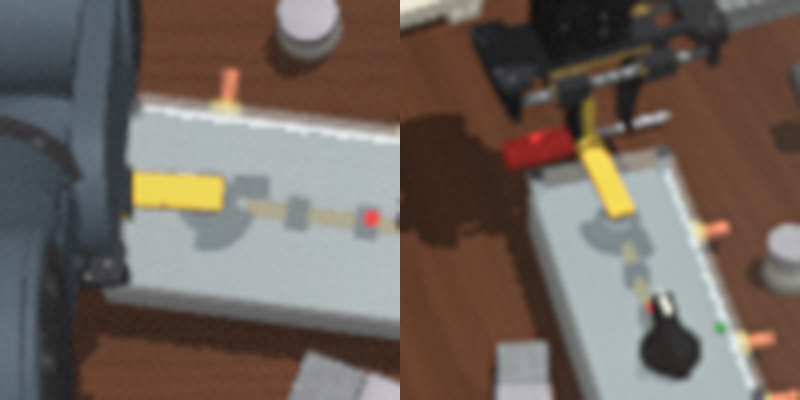

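```bash
python3 - <<'E'
from h import *
a=cv2.imread("pics/top0.png");b=bot.capture("top");cv2.imwrite("pics/top3.png",b);s=bot.capture("side");cv2.imwrite("pics/side3.png",s)
f=lambda i:cv2.resize(i,None,fx=8,fy=8,interpolation=cv2.INTER_CUBIC)
o=np.vstack([f(i[215:245,258:358]) for i in(a,b)])
cv2.imwrite("pics/z4.png",o);print(o.shape)
m=cv2.inRange(cv2.cvtColor(b,cv2.COLOR_BGR2HSV),(18,130,120),(35,255,255))[200:260,250:330]
c=max(cv2.findContours(m,0,2)[0],key=cv2.contourArea);r=cv2.minAreaRect(c);p=cv2.boxPoints(r)+[250,200];print(r)
q=np.array([plane("top",x,.084)[:2] for x in p]);print(q.round(4).tolist())
# bolt colour along the row between axes: world line at z~.06
for im in(a,b):
    print([im[int(round(v)),int(round(u))].tolist() for u,v in[proj("top",[.579-.121*t,.059-.9927*t,.06])[0] for t in np.arange(.012,.06,.004)]])
E
```

```text
(480, 800, 3)
((26.97381591796875, 24.52368927001953), (22.27217674255371, 8.039956092834473), 2.862405300140381)
[[0.57, 0.1032], [0.5901, 0.1028], [0.5876, 0.0485], [0.5676, 0.0491]]
[[128, 128, 122], [139, 136, 128], [140, 138, 130], [139, 137, 127], [142, 147, 144], [141, 157, 160], [140, 166, 172], [139, 165, 170], [138, 163, 169], [140, 151, 153], [141, 141, 134], [141, 136, 129]]
[[125, 137, 137], [146, 142, 134], [174, 173, 167], [158, 169, 168], [142, 166, 173], [142, 168, 174], [142, 169, 174], [142, 168, 175], [141, 168, 175], [141, 153, 154], [141, 141, 138], [142, 139, 132]]
```

View pics/z4.png

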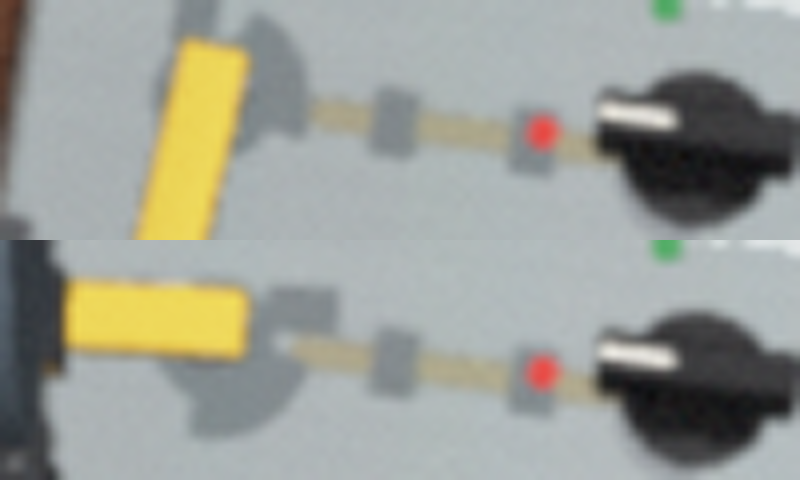

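The bolt's end has moved towards +y: its left end went from crop x 312 to about 275, roughly 5 px or 12 mm. So the lever is in its last 0.05 rad, and I'll feel for the stop in small steps.

play_rows(
  targets=[
    [0.6,0.001,0.001,0,0,0,0],
    [0.6,0,0,0,0,0,0],
  ],
)

```text
time_s: 12.5
position: [0.5922, 0.1356, 0.0937]
tcp_rot: [[-0.003, 1.0, 0.001], [1.0, 0.003, -0.0], [-0.0, 0.001, -1.0]]
force: [0.2, 0.1, -0.4]
opening: 0.399
```

play_rows(
  targets=[
    [0.6,0.0012,0.001,0,0,0,0],
    [0.6,0,0,0,0,0,0],
  ],
)

```text
time_s: 12.75
position: [0.5928, 0.1366, 0.0935]
tcp_rot: [[-0.003, 1.0, -0.0], [1.0, 0.003, -0.0], [-0.0, -0.0, -1.0]]
force: [-0.9, 0.7, -0.4]
opening: 0.403
```

play_rows(
  targets=[
    [0.6,0.0012,0,0,0,0,0],
    [0.6,0,0,0,0,0,0],
  ],
)

```text
time_s: 13.0
position: [0.5935, 0.1367, 0.0934]
tcp_rot: [[-0.003, 1.0, -0.001], [1.0, 0.003, 0.0], [0.0, -0.001, -1.0]]
force: [-1.7, 0.9, 0.9]
opening: 0.398
```

play_rows(
  targets=[
    [0.6,0.0012,0,0,0,0,0],
    [0.6,0,0,0,0,0,0],
  ],
)

```text
time_s: 13.25
position: [0.5946, 0.1367, 0.0934]
tcp_rot: [[-0.003, 1.0, -0.002], [1.0, 0.003, 0.0], [0.0, -0.002, -1.0]]
force: [-4.0, 0.7, 2.1]
opening: 0.399
```

play_rows(
  targets=[
    [0.6,0.001,0,0,0,0,0],
    [0.6,0,0,0,0,0,0],
  ],
)

```text
time_s: 13.5
position: [0.5961, 0.1367, 0.0934]
tcp_rot: [[-0.003, 1.0, -0.001], [1.0, 0.003, 0.0], [0.0, -0.001, -1.0]]
force: [-3.5, 0.3, 1.9]
opening: 0.397
```

play_rows(
  targets=[
    [0.6,0.001,-0.0001,0,0,0,0],
    [0.6,0,0,0,0,0,0],
  ],
)

```text
time_s: 13.75
position: [0.5973, 0.1367, 0.0935]
tcp_rot: [[-0.003, 1.0, -0.0], [1.0, 0.003, 0.0], [0.0, -0.0, -1.0]]
force: [-3.1, 0.6, 1.6]
opening: 0.4
```

play_rows(
  targets=[
    [0.6,0.0012,-0.0001,0,0,0,-0.015],
    [0.6,0,0,0,0,0,0],
  ],
)

```text
time_s: 14.0
position: [0.5987, 0.1364, 0.0935]
tcp_rot: [[0.012, 1.0, 0.0], [1.0, -0.012, -0.0], [-0.0, 0.0, -1.0]]
force: [-3.0, 0.4, 1.2]
opening: 0.397
```

play_rows(
  targets=[
    [0.6,0.0012,-0.0002,0,0,0,-0.015],
    [0.6,0,0,0,0,0,0],
  ],
)

```text
time_s: 14.25
position: [0.5991, 0.1361, 0.0934]
tcp_rot: [[0.027, 1.0, -0.002], [1.0, -0.027, -0.0], [-0.0, -0.002, -1.0]]
force: [-5.0, 0.1, 1.5]
opening: 0.4
```

```bash
cat > ang.py <<'E'
from h import *
b=bot.capture("top")
s=bot.read_state();print(s["position"].round(4),s["force"].round(2))
m=cv2.inRange(cv2.cvtColor(b,cv2.COLOR_BGR2HSV),(18,130,120),(35,255,255))[200:260,250:330]
c=max(cv2.findContours(m,0,2)[0],key=cv2.contourArea);r=cv2.minAreaRect(c);p=cv2.boxPoints(r)+[250,200];print(r)
q=np.array([plane("top",x,.084)[:2] for x in p]);e=[q[(i+1)%4]-q[i] for i in range(4)];l=max(e,key=np.linalg.norm);l=l*np.sign(l[1])
print("world",np.degrees(np.arctan2(l[1],l[0])),"phi",np.radians(173.1)-np.arctan2(l[1],l[0]))
E
python3 ang.py
```

```text
[0.5991 0.1361 0.0934] [-4.62 -0.99  2.19]
((26.320959091186523, 23.84279441833496), (23.723384857177734, 7.9298224449157715), 7.594643592834473)
world 82.58500030501469 phi 1.5797847671191567
```

The force is rising and the advance is shrinking, so this may be the stop. Next step: 1 mm.

play_rows(
  targets=[
    [0.6,0.001,-0.0002,0,0,0,0],
    [0.6,0,0,0,0,0,0],
  ],
)

```text
time_s: 14.55
position: [0.5994, 0.1361, 0.0934]
tcp_rot: [[0.027, 1.0, -0.003], [1.0, -0.027, 0.0], [-0.0, -0.003, -1.0]]
force: [-6.3, 1.3, 2.2]
opening: 0.4
```

play_rows(
  targets=[
    [0.6,0.001,-0.0001,0,0,0,0],
    [0.6,0,0,0,0,0,0],
  ],
)

```text
time_s: 14.8
position: [0.5997, 0.1361, 0.0933]
tcp_rot: [[0.027, 1.0, -0.005], [1.0, -0.027, 0.0], [-0.0, -0.005, -1.0]]
force: [-6.9, 1.2, 3.5]
opening: 0.402
```

play_rows(
  targets=[
    [0.6,0.0015,0,0,0,0,0],
    [0.6,0,0,0,0,0,0],
  ],
)

```text
time_s: 15.05
position: [0.6002, 0.1361, 0.0933]
tcp_rot: [[0.027, 1.0, -0.007], [1.0, -0.027, -0.0], [-0.0, -0.007, -1.0]]
force: [-8.5, 0.9, 4.1]
opening: 0.397
```

play_rows(
  targets=[
    [0.6,0.0015,0,0,0,0,0],
    [0.6,0,0,0,0,0,0],
  ],
)

```text
time_s: 15.3
position: [0.6006, 0.1361, 0.0932]
tcp_rot: [[0.027, 1.0, -0.009], [1.0, -0.027, -0.0], [-0.0, -0.009, -1.0]]
force: [-10.4, -0.1, 6.0]
opening: 0.401
```

```bash
python3 ang.py; python3 - <<'E'
from h import *
b=bot.capture("top");cv2.imwrite("pics/top4.png",b)
a=cv2.imread("pics/top3.png")
f=lambda i:cv2.resize(i,None,fx=8,fy=8,interpolation=cv2.INTER_CUBIC)
cv2.imwrite("pics/z5.png",np.vstack([f(i[215:245,258:358]) for i in(a,b)]))
E
```

```text
[0.6006 0.1361 0.0932] [-10.73   0.15   6.29]
((26.243274688720703, 23.71149444580078), (23.932260513305664, 7.9609375), 8.530765533447266)
world 81.62681920387307 phi 1.5965081821644627
```

View pics/z5.png

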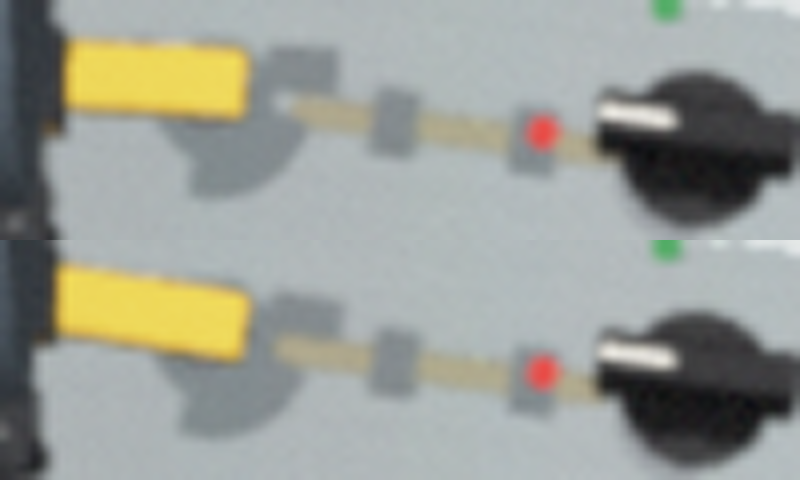

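The bolt end has moved fully, from crop x 290 to 275 (312 at the start), and the force has climbed to 10.7 N without further lever motion, so this is the stop. One last gentle press, then I'll back off and lift clear.

play_rows(
  targets=[
    [0.6,0.0015,0,0,0,0,0],
    [0.6,0,0,0,0,0,0],
  ],
)

```text
time_s: 15.65
position: [0.601, 0.1361, 0.0931]
tcp_rot: [[0.027, 1.0, -0.012], [1.0, -0.027, -0.0], [-0.001, -0.012, -1.0]]
force: [-12.2, 0.5, 7.6]
opening: 0.4
```

play_rows(
  targets=[
    [0.6,-0.006,0,0,0,0,0],
    [0.6,-0.008,0,0,0,0,0],
    [0.6,0,0,0,0,0,0],
    [0.6,0,0,0,0,0,0],
  ],
)

```text
time_s: 16.15
position: [0.5936, 0.1358, 0.0939]
tcp_rot: [[0.027, 1.0, 0.003], [1.0, -0.027, -0.0], [0.0, 0.003, -1.0]]
force: [0.1, -0.7, -0.4]
opening: 0.402
```

play_rows(
  targets=[
    [0.6,0,0,0.025,0,0,0],
    [0.6,0,0,0.035,0,0,0],
    [0.5,0,0,0.03,0,0,0],
    [0.5,-0.006,-0.0375,0,0,0,-0.016],
    [0.5,-0.006,-0.0375,0,0,0,-0.016],
    [0.5,-0.006,-0.0375,0,0,0,-0.016],
    [0.5,-0.006,-0.0375,0,0,0,-0.016],
    [0.5,-0.006,-0.0375,0,0,0,-0.016],
    [0.5,-0.005,-0.0375,0,0,0,-0.016],
    [0.5,0,0,0,0,0,0],
    [0.5,0,0,0,0,0,0],
  ],
)

```text
time_s: 17.52
position: [0.5575, -0.089, 0.1836]
tcp_rot: [[0.123, 0.992, 0.001], [0.992, -0.123, 0.0], [0.0, 0.0, -1.0]]
force: [0.4, -0.6, 0.5]
opening: 0.496
```

```bash
python3 - <<'E'
from h import *
s=bot.read_state();print(s["position"].round(4),s["joint_positions"].round(1),s["tcp_rot"].round(3).tolist())
o=[]
for n in("top","side"):
    i=bot.capture(n);u,v=proj(n,[.57,-.01,.09])[0].astype(int);o.append(cv2.resize(i[v-50:v+50,u-50:u+50],(400,400),interpolation=cv2.INTER_CUBIC));print(u,v)
cv2.imwrite("pics/z6.png",np.hstack(o))
E
```

```text
[ 0.5575 -0.089   0.1836] [-20.4  28.4  93.2   0.   58.4 -13.4] [[0.123, 0.992, 0.001], [0.992, -0.123, 0.0], [0.0, 0.0, -1.0]]
312 227
314 233
```

View pics/z6.png

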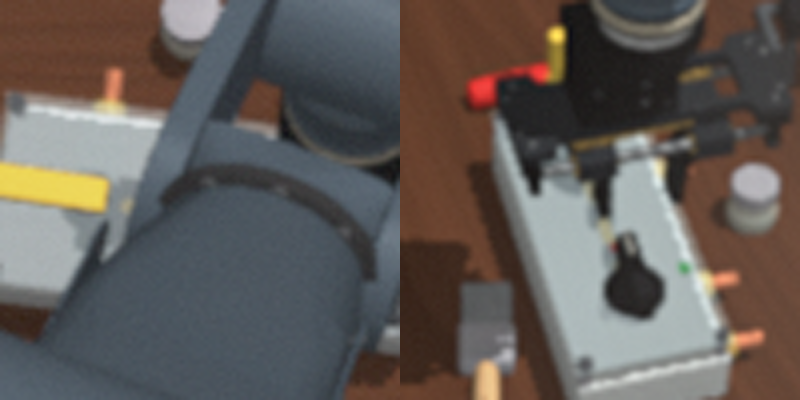

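The lever stays at home, the fingers are above the knob and the bolt is clear. Descending around the bar.

play_rows(
  targets=[
    [0.5,0.001,0,-0.03,0,0,0],
    [0.5,0,0,-0.025,0,0,0],
    [0.5,0,0,-0.013,0,0,0],
    [0.5,0,0,-0.01,0,0,0],
    [0.5,0,0,0,0,0,0],
  ],
)

```text
time_s: 18.25
position: [0.5582, -0.0887, 0.1052]
tcp_rot: [[0.122, 0.993, -0.001], [0.993, -0.122, 0.0], [0.0, -0.001, -1.0]]
force: [-0.5, 0.5, 0.6]
opening: 0.499
```

play_rows(
  targets=[
    [0.5,0,0,-0.01,0,0,0],
    [0.5,0,0,-0.008,0,0,0],
    [0.5,0,0,0,0,0,0],
  ],
)

```text
time_s: 18.62
position: [0.5577, -0.089, 0.0869]
tcp_rot: [[0.123, 0.992, -0.001], [0.992, -0.123, 0.0], [0.0, -0.001, -1.0]]
force: [0.1, 0.2, -0.4]
opening: 0.504
```

play_rows(
  targets=[
    [0.65,0,0,0,0,0,0],
    [0.75,0,0,0,0,0,0],
    [0.78,0,0,0,0,0,0],
    [0.78,0,0,0,0,0,0],
  ],
)

```text
time_s: 19.12
position: [0.5583, -0.0891, 0.0877]
tcp_rot: [[0.123, 0.992, 0.0], [0.992, -0.123, -0.0], [-0.0, 0.0, -1.0]]
force: [0.1, 0.0, -0.6]
opening: 0.235
```

play_rows(
  targets=[
    [0.85,0,0,0,0,0,0],
    [0.9,0,0,0,0,0,0],
    [0.9,0,0,0,0,0,0],
    [0.9,0,0,0,0,0,0],
  ],
)

```text
time_s: 19.62
position: [0.5597, -0.0894, 0.0878]
tcp_rot: [[0.123, 0.992, 0.003], [0.992, -0.123, -0.001], [-0.0, 0.003, -1.0]]
force: [5.6, -0.2, -2.0]
opening: 0.168
```

The bar is gripped at about 15 mm wide. I'll relieve the 2 mm x offset and turn a little to test that the bolt is clear (blockage would show at about 0.1 rad).

play_rows(
  targets=[
    [0.9,0.002,0,0,0,0,0],
    [0.9,0,0,0,0,0,-0.05],
    [0.9,0,0,0,0,0,-0.05],
    [0.9,0,0,0,0,0,-0.03],
    [0.9,0,0,0,0,0,0],
  ],
)

```text
time_s: 20.25
position: [0.5594, -0.0892, 0.0877]
tcp_rot: [[0.25, 0.968, -0.002], [0.968, -0.25, -0.0], [-0.001, -0.002, -1.0]]
force: [-1.1, -2.6, 3.3]
opening: 0.167
```

```bash
python3 -c "
from rig import bot
s=bot.read_state();print(s['position'],s['force'].round(2),s['moment'].round(3),s['tau'].round(2),s['tcp_rot'].round(3).tolist())"
```

```text
[ 0.55941794 -0.08922483  0.08771778] [-1.14 -2.56  3.32] [-0.358  0.146 -0.038] [ 1.020e+00 -4.062e+01 -1.074e+01  4.300e-01  6.000e-02  2.000e-02] [[0.25, 0.968, -0.002], [0.968, -0.25, -0.0], [-0.001, -0.002, -1.0]]
```

The turn is free (moment well below 0.2 N m). Continuing.

play_rows(
  targets=[
    [0.9,0,0,0,0,0,-0.1],
    [0.9,0,0,0,0,0,-0.1],
    [0.9,0,0,0,0,0,-0.1],
    [0.9,0,0,0,0,0,-0.1],
    [0.9,0,0,0,0,0,-0.1],
    [0.9,0,0,0,0,0,0],
  ],
)

```text
time_s: 21.0
position: [0.5581, -0.0885, 0.0877]
tcp_rot: [[0.684, 0.729, -0.005], [0.729, -0.684, 0.001], [-0.002, -0.004, -1.0]]
force: [-2.7, -1.3, 5.2]
opening: 0.165
```

play_rows(
  targets=[
    [0.9,0,0,0,0,0,-0.1],
    [0.9,0,0,0,0,0,-0.1],
    [0.9,0,0,0,0,0,-0.1],
    [0.9,0,0,0,0,0,-0.1],
    [0.9,0,0,0,0,0,-0.1],
    [0.9,0,0,0,0,0,0],
  ],
)

```text
time_s: 21.75
position: [0.5573, -0.0873, 0.0877]
tcp_rot: [[0.95, 0.312, -0.006], [0.312, -0.95, 0.003], [-0.005, -0.005, -1.0]]
force: [-3.8, 3.1, 7.6]
opening: 0.164
```

```bash
cat > m.py <<'E'
from rig import bot
import numpy as np
s=bot.read_state();R=s['tcp_rot'];print(s['position'].round(4),s['force'].round(2),s['moment'].round(3),s['tau'].round(2)[3:],'yaw',np.degrees(np.arctan2(R[1,1],R[0,1])).round(2),s['joint_positions'].round(1))
E
python3 m.py
```

```text
[ 0.5573 -0.0873  0.0877] [-3.81  3.1   7.64] [ 0.259  0.603 -0.067] [-0.22 -1.15  0.  ] yaw -71.83 [-20.3  36.6  97.1   0.1  46.7  51.5]
```

play_rows(
  targets=[
    [0.9,-0.0015,0.001,0,0,0,-0.04],
    [0.9,0,0,0,0,0,-0.04],
    [0.9,0,0,0,0,0,-0.02],
    [0.9,0,0,0,0,0,0],
  ],
)

```text
time_s: 22.25
position: [0.5572, -0.087, 0.0877]
tcp_rot: [[0.976, 0.217, -0.003], [0.217, -0.976, 0.002], [-0.003, -0.003, -1.0]]
force: [-2.2, 2.2, 5.7]
opening: 0.17
```

```bash
python3 m.py
```

```text
[ 0.5572 -0.087   0.0877] [-2.16  2.24  5.75] [0.171 0.359 0.035] [-0.13 -0.6   0.06] yaw -77.49 [-20.2  36.5  97.2   0.   46.4  57.2]
```

play_rows(
  targets=[
    [0.9,0,0,0,0,0,-0.03],
    [0.9,0,0,0,0,0,0],
  ],
)

```text
time_s: 22.5
position: [0.5571, -0.0869, 0.0877]
tcp_rot: [[0.982, 0.188, -0.003], [0.188, -0.982, 0.002], [-0.003, -0.002, -1.0]]
force: [-2.1, 1.9, 5.6]
opening: 0.168
```

```bash
python3 m.py
```

```text
[ 0.5571 -0.0869  0.0877] [-2.08  1.93  5.56] [0.231 0.351 0.272] [-0.05 -0.61  0.3 ] yaw -79.16 [-20.2  36.5  97.2   0.   46.4  58.9]
```

play_rows(
  targets=[
    [0.9,0,0,0,0,0,-0.02],
    [0.9,0,0,0,0,0,0],
  ],
)

```text
time_s: 22.75
position: [0.5571, -0.0869, 0.0877]
tcp_rot: [[0.985, 0.17, -0.004], [0.17, -0.985, 0.001], [-0.003, -0.002, -1.0]]
force: [-1.1, 1.8, 5.0]
opening: 0.174
```

```bash
python3 m.py
```

```text
[ 0.5571 -0.0869  0.0877] [-1.14  1.84  4.95] [0.37  0.322 0.68 ] [ 0.14 -0.63  0.69] yaw -80.19 [-20.2  36.5  97.2   0.   46.4  60. ]
```

The moment rises steeply to 0.7 N m, so the selector is at its own stop. I'll ease back slightly, open, lift and retreat.

play_rows(
  targets=[
    [0.9,0,0,0,0,0,0.02],
    [0.7,0,0,0,0,0,0],
    [0.55,0,0,0,0,0,0],
    [0.5,0,0,0,0,0,0],
    [0.5,0,0,0,0,0,0],
    [0.5,0,0,0.02,0,0,0],
    [0.5,0,0,0.03,0,0,0],
    [0.5,0,0,0.04,0,0,0],
    [0.5,0,0,0.04,0,0,0],
  ],
)

```text
time_s: 23.88
position: [0.5584, -0.088, 0.2185]
tcp_rot: [[0.982, 0.186, -0.001], [0.186, -0.982, 0.0], [-0.001, -0.0, -1.0]]
force: [1.1, -0.8, -1.0]
opening: 0.504
```

play_rows(
  targets=[
    [0.5,-0.03,0.04,0.01,0,0,0],
    [0.5,-0.02,0.05,0,0,0,0],
    [0.5,-0.02,0.055,0,0,0,0],
    [0.5,-0.02,0.055,0,0,0,0],
    [0.5,-0.02,0.055,0,0,0,0],
    [0.5,-0.02,0.055,0,0,0,0],
    [0.5,-0.02,0.055,0,0,0,0],
    [0.5,-0.02,0.055,0,0,0,0],
    [0.5,-0.01,0.05,0,0,0,0],
    [0.5,0,0,0,0,0,0],
  ],
)

```text
time_s: 25.12
position: [0.3778, 0.3849, 0.2275]
tcp_rot: [[0.981, 0.192, 0.001], [0.192, -0.981, 0.001], [0.001, -0.001, -1.0]]
force: [0.3, -0.1, -0.5]
opening: 0.503
```

```bash
python3 m.py; python3 ang.py; python3 - <<'E'
from h import *
i=bot.capture("top");s=bot.capture("side");cv2.imwrite("pics/s9.png",s)
u,v=314,240
a=cv2.resize(i[v-60:v+60,u-80:u+80],(533,400),interpolation=cv2.INTER_CUBIC)
a=np.hstack([a,cv2.resize(s[190:300,262:335],(265,400),interpolation=cv2.INTER_CUBIC)])
cv2.imwrite("pics/z9.png",a)
a=cv2.imread("pics/top0.png");d=cv2.absdiff(a,i).max(2);d=(cv2.medianBlur(d,5)>40).astype(np.uint8)
for c in cv2.findContours(d,0,2)[0]:
    if cv2.contourArea(c)>15:print(cv2.boundingRect(c))
E
```

```text
[0.3778 0.3849 0.2275] [ 0.27 -0.15 -0.47] [-0.051  0.112  0.042] [ 0.24 -0.16  0.12] yaw -78.95 [ 33.6  23.2  94.1   0.   62.5 112.6]
[0.378  0.383  0.2273] [ 0.19 -0.48 -1.28]
((18.03522300720215, 22.751914978027344), (40.289306640625, 11.84328556060791), 14.42077350616455)
world 75.6145923251409 phi 1.701441336575241
(352, 467, 7, 13)
(334, 438, 6, 7)
(305, 430, 24, 11)
(0, 347, 59, 108)
(116, 337, 24, 52)
(26, 328, 138, 152)
(150, 301, 12, 4)
(29, 242, 129, 123)
(353, 229, 6, 9)
(332, 220, 14, 15)
(246, 213, 42, 46)
```

View pics/z9.png

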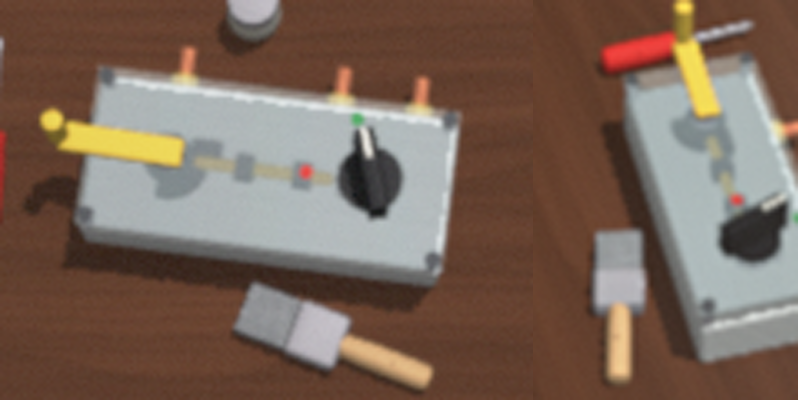

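The final picture shows the lever at home, the bolt drawn towards the isolator and the pointer (crop (362,130)) at the green dot (357,118). The brush, jar and screwdriver have not moved, and the arm is clear.

```bash
python3 -c "
from rig import bot
print(bot.hand_in())"
```

```text
the job is handed in; nothing more can be done
None
```

The isolator lever is home against its stop, the selector is at the green dot, and I handed the job in with the arm clear of everything. It took about 25 s of the 72 s.

- **Isolator:** I pushed the post clockwise between half-closed fingers in small steps. The stop came at about 1.59 rad, where the force rose from about 4.5 N of drag to 12.2 N sideways (about 14 N with a vertical part) with almost no further movement. The camera showed the bolt had moved about 11–12 mm before I touched the selector.
- **Selector:** I gripped the knob and turned it about 1.25 rad. It ran freely past the blocked range, then met its own stop at about 0.7 N m. I eased back and released it.
- **Final checks:** The last picture shows the lever still home, the bolt still shifted and the pointer at the green dot. Comparing the first and last top views, only the lever, the knob and the arm had moved.

Three readings did not fit neatly:

- **Bolt:** About 0.1 rad before the stop, the force dropped for a moment and the bolt had moved only part-way. I first took that as the full jump; it was complete only at the stop.
- **Lever angle:** The last lever angle from the image read 1.70 rad, which I put down to the post being included in the yellow area. I relied on the felt stop and the picture instead.
- **Side camera:** Its cover corners were up to about 12 mm off the top view's, so I mostly used the top view for positions.

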